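# Stow the square pan under the pan shelf

## Task

Put the small square black pan away: take it by its wooden handle and slide it along the counter, without lifting it, straight in under the low wooden shelf, until its whole square body is beneath the board and centred front to back, with the handle sticking straight out of the shelf's front. Then let go; don't knock the shelf or its legs, and leave the round red pan where it is.

Things in the scene. Friction and masses are not known exactly. Their poses are not given: they have to be found in the camera images.
- square_pan: Pan to put away, loose, 0.3 to 0.65 kg: black open square pan 130 x 130 mm, 35 mm high, straight level light-wood handle on a short steel neck. Origin: centre of the square body's underside, on the counter (z = 0). Handle runs along -x, z is up. Handle 18 mm wide (y), 12 mm thick (24 to 36 mm above the counter), from x = -85 to -205 mm.
- pan_handle (a point): The point to grip on the square pan's handle: middle of its width and thickness, 165 mm along -x from the pan's origin and 30 mm above the counter. Axes as the pan's.
- shelf: Low wooden shelf, fixed, no back. Board 200 mm (x) by 400 mm (y), underside 90, top 108 mm up. Origin: on the counter below the board's centre. Front faces -x (world -y within 7 degrees), towards the pans; the pan goes in along +x. Four dark 16 mm legs at x +-85, y +-190 mm: opening 364 mm wide. Three fixed spice jars on it (x 37 to 83, y -143 to 73 mm), tops 177 mm up.
- round_pan: Bystander, loose: red round pan 130 mm across, 35 mm high, with a black handle of the same size and place as the square pan's. Origin: centre of its underside; handle along -x. The two pans lie side by side, 160 to 210 mm apart along world x, in either order, handles towards world -y within 9 degrees.

How it is judged:
At the end, for the whole second after the job is handed in: The square pan rests flat on the counter with its body wholly beneath the board: its centre within 33 mm of the board's centre line front to back and within 120 mm of the middle of the shelf's length, its handle out of the front and square to it within 15 degrees (x of square_pan in the frame of shelf between -0.033 and 0.033 m and y of square_pan in the frame of shelf between -0.12 and 0.12 m and angle between the x axis of square_pan and the x axis of shelf, either way round below 0.26 rad and x of pan_handle in the frame of shelf below -0.1 m and height (world z) of square_pan below 0.008 m and angle between square_pan's own z axis and vertical below 0.1 rad and linear speed of square_pan below 0.01 m/s); the robot touches nothing.
It fails at once if the square pan is lifted more than 30 mm off the counter instead of being slid (height (world z) of square_pan above 0.03 m).
It fails at once if the pan, the fingers or the arm knock the shelf (over 4 N) (contact force between any of square_pan, the fingers, the arm and shelf above 4 N).
It fails at once if the round red pan is moved more than 20 mm (distance of round_pan from where it was at the start of the episode above 0.02 m).
It also fails if it takes over 38 s, if anything falls off the work surface, if the arm or the gripper's body presses on something with over 40 N, if the wrist force passes 120 N, or if a joint passes its speed limit or range.

## Robot

A 6-joint arm with a two-finger parallel gripper is mounted at the origin on the work surface. World frame = base frame: x ahead of the robot, y to its left, z up, the work surface at z = 0. Lengths are in m, angles in rad, forces in N, time in s.
With the tool pointing down it reaches from about 0.375 to 0.975 m from the base axis. Payload 3.8 kg.
Tool frame: the origin (TCP) lies midway between the tips of the shut fingers; the grasp point (between the pads) lies 19 mm behind it; z points along the fingers, y is the line along which they close (so a half turn about z gives the same grasp; the last joint's range is limited). The gripper opens to 85 mm and grips with 20 to 120 N. Pads are 22 mm wide; open, the fingers measure 114 mm over their backs; the gripper's body (76 mm by 85 mm) begins 54 mm behind the grasp point. The pads swing forward as they close: fully open they stand 13 mm farther back than shut.
Start: joints at [1.311, 0.264, 1.604, -0, 1.274, -0.037], TCP at [0.149, 0.658, 0.203] pointing down, gripper open.
Joint ranges: [-2.63, 2.63], [-0.94, 2.18], [0.31, 2.57], [-1.31, 4.45], [0, 2.66], [-2.55, 2.55]. Speed limits (rad/s): [2.57, 2.57, 3.14, 3.14, 3.14, 3.14].

## Interface

Orientations are given as a rotation vector (axis times angle).
In Python, from workcell import bot, read_camera, camera_info, ticket gives the robot as it stands.
- The arm moves only by the tool servo_tool, never from a script. Its argument "targets" is a list of rows, each an object of numbers: "hand": the closure, from -1 (fully open) to 1 (shut); "x", "y", "z": the shift along the tool's x, y, z as a fraction of full scale; "roll": the turn about the tool's z as a fraction of full scale. In form: [{"hand": .., "x": .., "y": .., "z": .., "roll": ..}, ...]. A call has 1 to 10 rows; each row is the pose to reach, as a shift and turn from the pose commanded when the call began, along the tool's axes at that moment, turning the shorter way round; what a row does not reach only later rows make up. Full scale, the value 1, is 50 cm for a shift and 180 degrees for a turn. A row lasts 1/12 s, in which the tool goes at most 41.7 mm and 7.16 degrees, less where a joint would pass 70% of its speed; a pose out of reach is approached as far as the arm can. A call with a number of a shift or a turn outside -1 to 1 is refused whole. A call with a gripper value outside its range is refused whole. The fingers move at their own pace and stop on an object; "grip_force" is the grip in N (left out, the last holds). Time passes only in rows, so rows that repeat a pose let the fingers close. It gives the time, the measured TCP pose, the force, the opening and the grip force at its end, in the units of the state.
- bot.read_state(): the state, without advancing time (a new reading comes with each control period).
- read_camera(name): name is "side" or "top" or "wrist"; returns the picture (400x640x3 uint8, red, green, blue); there is no depth.
- camera_info(name): a dict with "fx", "fy", "cx", "cy" (pixels), "eye" and "orientation" of the camera in the world; the wrist camera has in their place "T_tool_cam" (4x4, takes a point from camera to tool coordinates, whose origin is the TCP and whose axes are the flange's). Camera axes: x right, y down, z forward; pixel columns grow to the right and rows downward; lengths in m; the calibration is good to about 2 mm. A picture is of the moment at which its call begins: read the wrist's pose just before it. camera_info takes no time and is no camera call.
- ticket.finish_job(): hands the job in; it is judged then, once.
The state is a dict: "time": time; "q": joint angles; "joint_vel": joint speeds; "joint_torque": joint torques, N m; "tool_pos": TCP position; "tcp_rot": TCP orientation; "wrist_force": force on the tool from outside, world axes, zero at the start; "torque": the same for the moment, N m; "width": opening from 0.0 (shut) to 1.0 (fully open); "grip_force": force on a finger pad.
Only numpy, scipy, OpenCV 4.12 (cv2) and the standard library are available. Lean on these libraries where they do the work, as an engineer would, in place of code of your own. Each camera call takes 0.05 s, during which the arm holds its last target. There are 200 camera calls.

## Working session

There is one attempt and no reset: what is moved stays moved. The work goes in short steps, Python scripts to look and compute and a tool call to move; the robot and the scene stay as the last step left them, time stands still between calls to the robot, and variables do not carry over. Pictures are saved under pics/ and viewed, at most 10 in all, crops included, and the job is handed in when it is done.

Besides the shell and the picture viewer there is one more tool, called after ">>>" by a JSON object that holds its "method" and its "body". servo_tool: Moves the arm, as the interface text tells. Its arguments: {"type":"object","properties":{"targets":{"type":"array"},"grip_force":{"type":"number"}},"required":["targets"]}

```bash
mkdir -p pics
python3 - <<'E'
from workcell import bot, read_camera, camera_info
import cv2
s=bot.read_state(); print(s)
for n in("top","side"):
    cv2.imwrite(f"pics/{n}0.png",read_camera(n)[...,::-1]); print(n,camera_info(n))
E
```

```text
{'time': 0.0, 'q': array([ 1.31110187e+00,  2.64758561e-01,  1.60536621e+00,  5.08986691e-06,
        1.27368476e+00, -3.69126419e-02]), 'joint_vel': array([ 8.92329366e-04,  6.73796015e-04,  2.96730065e-04, -6.65552914e-04,
        1.85322765e-04, -7.05417087e-05]), 'joint_torque': array([ 2.00985465e-03, -5.15104330e+01, -3.67319047e+01,  1.71629495e-04,
        1.27736694e-02, -5.76924663e-06]), 'tool_pos': array([0.14894363, 0.65755779, 0.20156265]), 'tcp_rot': array([-0.3491868 , -3.12179001,  0.00344255]), 'wrist_force': array([-0.20864434,  0.37262545, -0.35290971]), 'torque': array([ 0.00741763, -0.03371478, -0.03506181]), 'grip_force': 0.0, 'width': 0.9985698176079287}
top {'fx': 381.6891152881794, 'fy': 381.6891152881794, 'cx': 307.2090165757585, 'cy': 196.83922703343748, 'eye': array([ 0.46732996, -0.02606759,  0.89104528]), 'orientation': array([-2.21459703,  2.18101172, -0.08194412])}
side {'fx': 508.89709383951157, 'fy': 508.89709383951157, 'cx': 323.61136138016616, 'cy': 197.37176901258866, 'eye': array([1.22939747, 0.16571043, 0.71892643]), 'orientation': array([-1.48576576, -2.00589275,  0.88751532])}
```

View pics/top0.png

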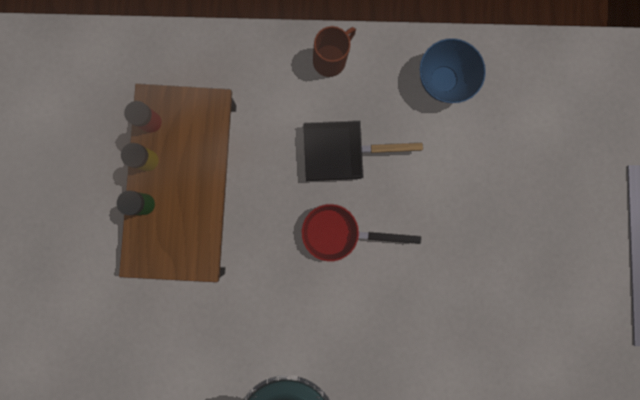

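View pics/side0.png

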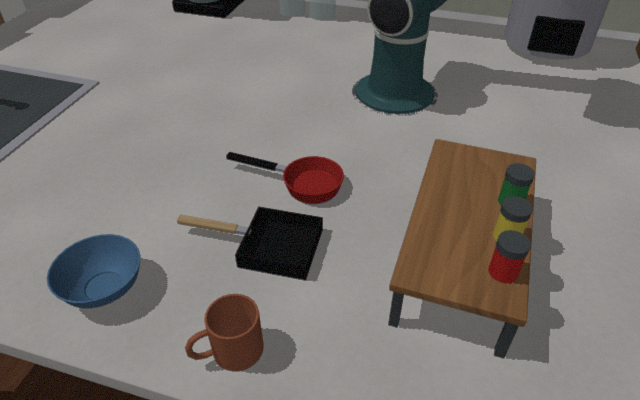

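The top view (up = +x, left = +y) shows the square pan's body around (333,151), with its handle from (371,148) to (423,147). The red pan is at (330,233) with its handle to (421,240), and the shelf board's corners are about (136,84), (231,90), (219,282), (120,276). I'll enlarge it next.

Run:
```python
import cv2,numpy as np
im=cv2.imread("pics/top0.png")
f=lambda c,k:cv2.convertScaleAbs(cv2.resize(c,None,fx=k,fy=k,interpolation=cv2.INTER_CUBIC),alpha=1.7)
cv2.imwrite("pics/cpan.png",f(im[105:195,290:440],5))
cv2.imwrite("pics/cshelf.png",f(im[75:290,110:245],2.7))
```

```text
(no output)
```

View pics/cpan.png

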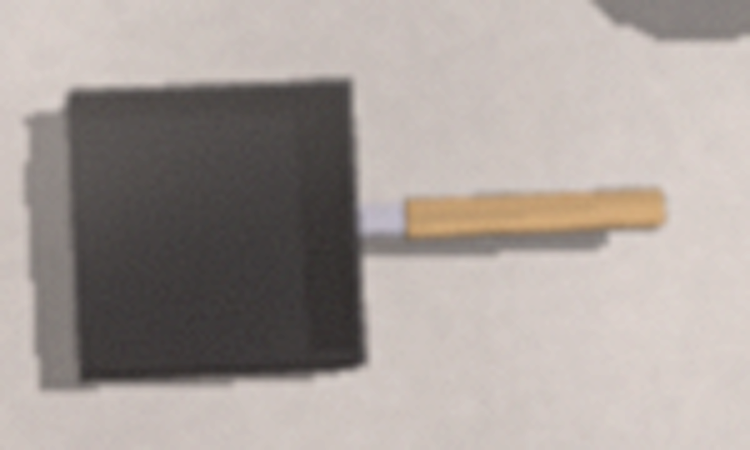

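View pics/cshelf.png

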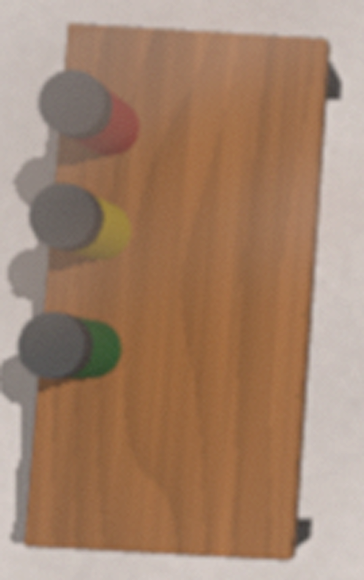

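The pan crop shows rim corners at (68,91), (350,79), (366,362) and (80,380), and the handle's mid-line from (407,218) to (664,208). The shelf crop shows board-top corners at (68,24), (328,39), (294,557) and (26,545).

```bash
cat > h.py <<'E'
import numpy as np
from scipy.spatial.transform import Rotation as R
from scipy.optimize import least_squares
from workcell import camera_info
def proj(n,P):
    c=camera_info(n); p=(np.asarray(P)-c["eye"])@R.from_rotvec(c["orientation"]).as_matrix()
    return p[:,:2]/p[:,2:]*[c["fx"],c["fy"]]+[c["cx"],c["cy"]]
def fit(n,P,px,x0):
    P=np.asarray(P,float)
    w=lambda v:np.c_[P[:,:2]@np.array([[np.cos(v[2]),np.sin(v[2])],[-np.sin(v[2]),np.cos(v[2])]])+v[:2],P[:,2]]
    r=least_squares(lambda v:(proj(n,w(v))-px).ravel(),x0); return r.x,np.round(r.fun.reshape(-1,2),1)
E
cat > a.py <<'E'
from h import *
from workcell import bot
up=lambda a,o,k:(np.array(a)+.5)/k-.5+o
z=.035;b=.065
# image: left=+y(world)=pan +x ; up=world +x = pan -y
pan,e=fit("top",[[b,-b,z],[-b,-b,z],[-b,b,z],[b,b,z],[-.085,0,.036],[-.205,0,.036]],up([(68,91),(350,79),(366,362),(80,380),(407,218),(664,208)],[290,105],5),[.55,-.1,1.57])
sh,e2=fit("top",[[.1,-.2,.108],[-.1,-.2,.108],[-.1,.2,.108],[.1,.2,.108]],up([(68,24),(328,39),(294,557),(26,545)],[110,75],2.7),[.5,.3,1.57])
print(pan,e.tolist());print(sh,e2.tolist())
# red
print(R.from_rotvec(bot.read_state()["tcp_rot"]).as_matrix().round(3))
d=lambda v,p:v[:2]+np.array([[np.cos(v[2]),-np.sin(v[2])],[np.sin(v[2]),np.cos(v[2])]])@p
g=d(pan,[-.165,0]);print("grip",g)
T=np.array([[np.cos(sh[2]),np.sin(sh[2])],[-np.sin(sh[2]),np.cos(sh[2])]])
print("pan in shelf",T@(pan[:2]-sh[:2]),"goal grip at y=0,+-",d(sh,[-.165,0]))
E
python3 a.py
```

```text
[ 0.62593682 -0.0946668   1.63366835] [[-0.3, 0.3], [0.2, 0.2], [0.3, 0.3], [0.0, -0.7], [-0.7, 0.1], [0.5, -0.2]]
[0.5427611 0.2320733 1.5342287] [[0.0, -0.7], [0.0, -1.0], [0.1, 1.0], [-0.1, 0.6]]
[[-0.975  0.221 -0.   ]
 [ 0.221  0.975 -0.002]
 [ 0.    -0.002 -1.   ]]
grip [ 0.63630387 -0.2593408 ]
pan in shelf [-0.32348081 -0.09506556] goal grip at y=0,+- [0.53672879 0.06718361]
```

```bash
cat > m.py <<'E'
from h import *
from workcell import bot
def mv(p,yaw):  # TCP target, wanted tool y = world x rotated by yaw-pi/2 ; yaw=pan yaw
    s=bot.read_state();M=R.from_rotvec(s["tcp_rot"]).as_matrix()
    d=M.T@(np.array(p)-s["tool_pos"])/.5
    a=np.arctan2(M[1,1],M[0,1]);r=-((yaw-np.pi/2-a+np.pi)%(2*np.pi)-np.pi)/np.pi
    print("t",s["time"],"q6",s["q"][5],"shift",d.round(4),"roll",round(r,4))
E
cat >> a.py <<'E'
from m import *
print(camera_info("wrist")["T_tool_cam"])
g=d(pan,[-.18,0]);print(g);mv([*g,.25],pan[2])
E
python3 a.py|tail -6
```

```text
[[-8.54743204e-04 -9.46295620e-01 -3.23301514e-01  8.39200156e-02]
 [ 9.99999633e-01 -7.90457280e-04 -3.30145774e-04  9.24509274e-04]
 [ 5.68594643e-05 -3.23301678e-01  9.46295948e-01 -1.70730677e-01]
 [ 0.00000000e+00  0.00000000e+00  0.00000000e+00  1.00000000e+00]]
[ 0.63724632 -0.27431116]
t 0.1 q6 -0.03689911985555585 shift [-1.3642 -1.6022 -0.0935] roll 0.4091
```

>>> {"method": "servo_tool", "body": {"targets": [{"hand": -1, "x": -0.54, "y": -0.64, "z": -0.094, "roll": 0.2}, {"hand": -1, "x": -0.54, "y": -0.64, "z": -0.094, "roll": 0.2}, {"hand": -1, "x": -0.54, "y": -0.64, "z": -0.094, "roll": 0.2}, {"hand": -1, "x": -0.54, "y": -0.64, "z": -0.094, "roll": 0.2}, {"hand": -1, "x": -0.54, "y": -0.64, "z": -0.094, "roll": 0.2}, {"hand": -1, "x": -0.54, "y": -0.64, "z": -0.094, "roll": 0.2}, {"hand": -1, "x": -0.54, "y": -0.64, "z": -0.094, "roll": 0.2}, {"hand": -1, "x": -0.54, "y": -0.64, "z": -0.094, "roll": 0.2}, {"hand": -1, "x": -0.54, "y": -0.64, "z": -0.094, "roll": 0.2}, {"hand": -1, "x": -0.54, "y": -0.64, "z": -0.094, "roll": 0.2}]}}

```text
time: 0.93
tool_pos: [0.3397, 0.2887, 0.2492]
tcp_rot: [-1.296, -2.862, 0.0]
wrist_force: [0.9, 0.2, -0.3]
width: 0.998
grip_force: 0.0
```

```bash
python3 a.py|tail -1; python3 -c "
from workcell import bot;print(bot.read_state())"
```

```text
t 0.9333 q6 -0.07175994254761213 shift [-1.2388 -0.2954 -0.0014] roll 0.2093
{'time': 0.9333, 'q': array([ 6.48525271e-01, -2.09616551e-01,  2.00463063e+00, -1.02842109e-04,
        1.34679259e+00, -7.17599425e-02]), 'joint_vel': array([-1.08098622, -0.29785791,  0.13683284, -0.00244562,  0.14779408,
       -1.06851537]), 'joint_torque': array([  6.46135166, -25.23446918, -36.86600089,   0.16607974,
         0.1797366 ,   1.17022432]), 'tool_pos': array([0.33971334, 0.28865775, 0.24923673]), 'tcp_rot': array([-1.29603688e+00, -2.86178359e+00,  3.70602751e-04]), 'wrist_force': array([ 0.92053482,  0.22610054, -0.29968183]), 'torque': array([-0.04173858, -0.03531291, -0.01930003]), 'grip_force': 0.0, 'width': 0.9983446661547776}
```

>>> {"method": "servo_tool", "body": {"targets": [{"hand": -1, "x": -0.78, "y": -0.19, "z": 0, "roll": 0.2}, {"hand": -1, "x": -0.78, "y": -0.19, "z": 0, "roll": 0.2}, {"hand": -1, "x": -0.78, "y": -0.19, "z": 0, "roll": 0.2}, {"hand": -1, "x": -0.78, "y": -0.19, "z": 0, "roll": 0.2}, {"hand": -1, "x": -0.78, "y": -0.19, "z": 0, "roll": 0.2}, {"hand": -1, "x": -0.78, "y": -0.19, "z": 0, "roll": 0.2}, {"hand": -1, "x": -0.78, "y": -0.19, "z": 0, "roll": 0.2}, {"hand": -1, "x": -0.78, "y": -0.19, "z": 0, "roll": 0.2}, {"hand": -1, "x": -0.78, "y": -0.19, "z": 0, "roll": 0.2}, {"hand": -1, "x": -0.78, "y": -0.19, "z": 0, "roll": 0.2}]}}

```text
time: 1.77
tool_pos: [0.5261, -0.0689, 0.2489]
tcp_rot: [2.12, 2.318, -0.001]
wrist_force: [0.1, 1.6, 0.8]
width: 0.996
grip_force: 0.0
```

```bash
python3 a.py|tail -1
```

```text
t 1.7667 q6 -0.265247973152611 shift [-0.4291  0.1848 -0.0019] roll 0.0084
```

>>> {"method": "servo_tool", "body": {"targets": [{"hand": -1, "x": -0.42, "y": 0.18, "z": 0, "roll": 0.008}, {"hand": -1, "x": -0.42, "y": 0.18, "z": 0, "roll": 0.008}, {"hand": -1, "x": -0.42, "y": 0.18, "z": 0, "roll": 0.008}, {"hand": -1, "x": -0.42, "y": 0.18, "z": 0, "roll": 0.008}, {"hand": -1, "x": -0.42, "y": 0.18, "z": 0, "roll": 0.008}, {"hand": -1, "x": -0.42, "y": 0.18, "z": 0, "roll": 0.008}, {"hand": -1, "x": -0.42, "y": 0.18, "z": 0, "roll": 0.008}, {"hand": -1, "x": -0.42, "y": 0.18, "z": 0, "roll": 0.008}, {"hand": -1, "x": -0.42, "y": 0.18, "z": 0, "roll": 0.008}, {"hand": -1, "x": -0.42, "y": 0.18, "z": 0, "roll": 0.008}]}}

```text
time: 2.6
tool_pos: [0.6335, -0.2649, 0.2492]
tcp_rot: [-2.145, -2.294, -0.0]
wrist_force: [0.4, -0.3, 0.1]
width: 0.995
grip_force: 0.0
```

```bash
python3 a.py|tail -1
python3 - <<'E'
from workcell import bot, read_camera, camera_info
import cv2
im=read_camera("wrist")[...,::-1]
cv2.imwrite("pics/w1.png",im)
E
```

```text
t 2.6 q6 -0.4997259622500748 shift [-0.0193  0.0061 -0.0016] roll 0.0014
```

View pics/w1.png

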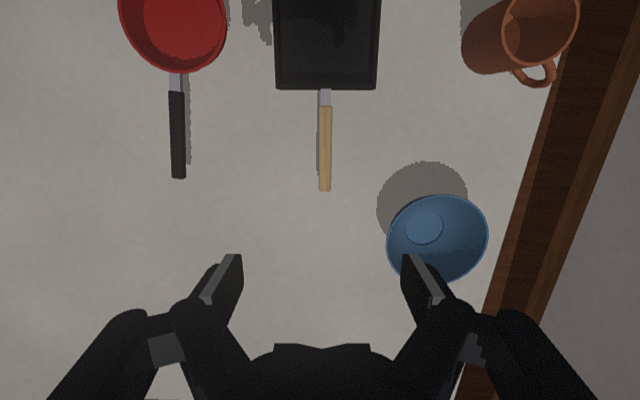

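The wrist view shows the handle's mid-line from (325.5,107) to (325,191), between the fingers. The blue bowl is to its right at (437,238). I'll check the estimate against this view and locate the bowl.

```bash
cat >> a.py <<'E'
from workcell import camera_info
def wray(px,z):
    s=bot.read_state();c=camera_info("wrist");M=R.from_rotvec(s["tcp_rot"]).as_matrix();T=c["T_tool_cam"]
    e=s["tool_pos"]+M@T[:3,3];v=M@T[:3,:3]@[(px[0]-c["cx"])/c["fx"],(px[1]-c["cy"])/c["fy"],1]
    return (e+v*(z-e[2])/v[2])[:2].round(4)
print("handle wrist",wray((325.5,107),.036),wray((325,191),.036),"top",d(pan,[-.085,0]),d(pan,[-.205,0]))
print("bowl edges",wray((387,238),.05),wray((437,195),.05),wray((400,205),.05))
mv([*d(pan,[-.175,0]),.12],pan[2])
E
python3 a.py|tail -3
```

```text
handle wrist [ 0.633  -0.1831] [ 0.6406 -0.2988] top [ 0.63127742 -0.17949886] [ 0.63881709 -0.29926177]
bowl edges [ 0.7372 -0.3612] [ 0.7978 -0.2898] [ 0.7482 -0.3082]
t 2.65 q6 -0.4997285266431487 shift [-0.0095  0.006   0.259 ] roll 0.0015
```

>>> {"method": "servo_tool", "body": {"targets": [{"hand": -1, "x": -0.01, "y": 0.007, "z": 0.07, "roll": 0.001}, {"hand": -1, "x": -0.01, "y": 0.007, "z": 0.14, "roll": 0.001}, {"hand": -1, "x": -0.01, "y": 0.007, "z": 0.21, "roll": 0.001}, {"hand": -1, "x": -0.01, "y": 0.007, "z": 0.28, "roll": 0.001}, {"hand": -1, "x": -0.01, "y": 0.007, "z": 0.34, "roll": 0.001}, {"hand": -1, "x": -0.01, "y": 0.007, "z": 0.39, "roll": 0.001}, {"hand": -1, "x": -0.01, "y": 0.007, "z": 0.43, "roll": 0.001}, {"hand": -1, "x": -0.01, "y": 0.007, "z": 0.46, "roll": 0.001}, {"hand": -1, "x": -0.01, "y": 0.007, "z": 0.474, "roll": 0.001}, {"hand": -1, "x": -0.01, "y": 0.007, "z": 0.474, "roll": 0.001}]}}

```text
time: 3.48
tool_pos: [0.6366, -0.2696, 0.0108]
tcp_rot: [-2.147, -2.289, 0.001]
wrist_force: [-0.9, -0.5, -0.0]
width: 0.999
grip_force: 0.0
```

>>> {"method": "servo_tool", "body": {"targets": [{"hand": 1, "x": 0, "y": 0, "z": 0, "roll": 0}, {"hand": 1, "x": 0, "y": 0, "z": 0, "roll": 0}, {"hand": 1, "x": 0, "y": 0, "z": 0, "roll": 0}, {"hand": 1, "x": 0, "y": 0, "z": 0, "roll": 0}, {"hand": 1, "x": 0, "y": 0, "z": 0, "roll": 0}, {"hand": 1, "x": 0, "y": 0, "z": 0, "roll": 0}, {"hand": 1, "x": 0, "y": 0, "z": 0, "roll": 0}, {"hand": 1, "x": 0, "y": 0, "z": 0, "roll": 0}, {"hand": 1, "x": 0, "y": 0, "z": 0, "roll": 0}, {"hand": 1, "x": 0, "y": 0, "z": 0, "roll": 0}], "grip_force": 50}}

```text
time: 4.32
tool_pos: [0.6378, -0.2709, 0.0122]
tcp_rot: [-2.15, -2.29, 0.0]
wrist_force: [-0.1, 0.1, 0.6]
width: -0.002
grip_force: 0.0
```

```bash
cat > b.py <<'E'
from a import *
s=bot.read_state(); print(s["tool_pos"],s["width"],s["grip_force"],s["wrist_force"])
mv([*d(sh,[-.175,-.06]),s["tool_pos"][2]],sh[2]); mv([*d(sh,[-.175,-.09]),s["tool_pos"][2]],sh[2])
E
python3 b.py|tail -3
```

```text
[ 0.63777203 -0.27089623  0.01224392] -0.0016424970759547342 0.0 [-0.07496718  0.1347696   0.64305161]
t 4.3167 q6 -0.5006514685196649 shift [ 6.557e-01 -4.170e-02  1.000e-04] roll 0.0317
t 4.3167 q6 -0.5006514685196649 shift [6.497e-01 1.800e-02 1.000e-04] roll 0.0317
```

The fingers shut on nothing, so I'll look at where the handle is.

Run:
```python
from workcell import read_camera
import cv2,numpy as np
w=read_camera("wrist")[...,::-1];s=read_camera("side")[...,::-1]
c=cv2.resize(s[100:300,60:380],(640,400))
cv2.imwrite("pics/w2.png",cv2.convertScaleAbs(cv2.resize(np.vstack([w,c]),(480,600)),alpha=1.6))
```

```text
(no output)
```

View pics/w2.png

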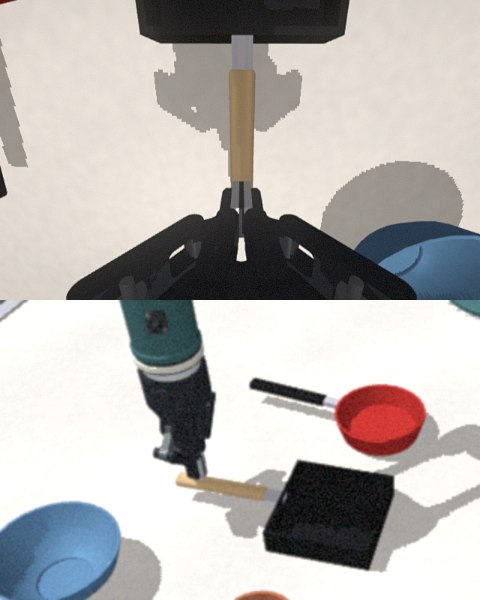

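Both views show the shut fingertips over the top of the handle, at about (197,478) in the side half, not beside it. I'll compare the reported TCP with where the tip appears.

```bash
cat > c.py <<'E'
from h import *
from workcell import bot
s=bot.read_state();p=s["tool_pos"];print(s["q"],s["wrist_force"],s["torque"])
f=lambda P:((proj("side",P)-[60,100])*[1.5,1.5]+[0,300]).round(0).tolist()
print("TCP in viewed pic at dz 0,.02,.03,.04,.06",f([p+[0,0,k] for k in (0,.02,.03,.04,.06)]))
E
python3 c.py
```

```text
[-4.37590804e-01  4.59470700e-01  1.71447056e+00  1.34507580e-05
  9.67801155e-01 -5.00614285e-01] [ 0.51537506  0.70568395 -0.53248153] [ 0.02671656  0.01773348 -0.00210677]
TCP in viewed pic at dz 0,.02,.03,.04,.06 [[202.0, 492.0], [200.0, 481.0], [198.0, 475.0], [197.0, 470.0], [194.0, 458.0]]
```

Run:
```python
from workcell import read_camera
import cv2,numpy as np
w=read_camera("wrist")[...,::-1];s=read_camera("side")[...,::-1]
a=cv2.resize(s[170:240,150:250],(700,490),interpolation=cv2.INTER_CUBIC)[:290*490//490+10]
a=cv2.resize(s[185:235,160:240],(480,300),interpolation=cv2.INTER_CUBIC)
b=cv2.resize(w[200:330,216:424],(480,300),interpolation=cv2.INTER_CUBIC)
cv2.imwrite("pics/z3.png",cv2.convertScaleAbs(np.vstack([a,b]),alpha=1.8))
```

```text
(no output)
```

View pics/z3.png

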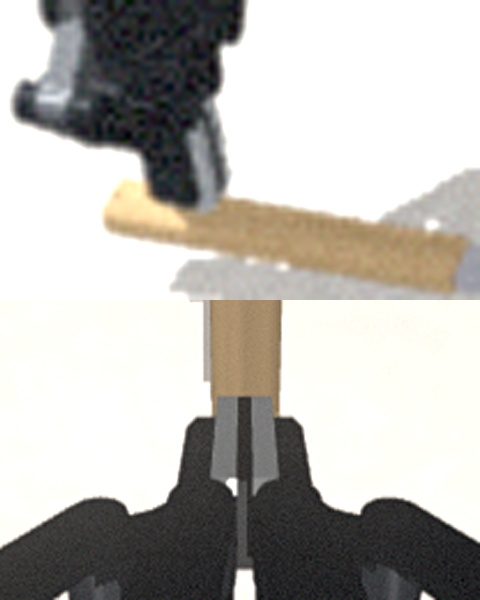

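The close-up settles it: the shut fingertips rest on top of the handle, about 30 mm from its end. The real tip is therefore about 24 mm higher than the reported z, while x and y look right. I'll open, go down 24 mm and close again.

>>> {"method": "servo_tool", "body": {"targets": [{"hand": -1, "x": 0, "y": 0, "z": 0, "roll": 0}, {"hand": -1, "x": 0, "y": 0, "z": 0, "roll": 0}, {"hand": -1, "x": 0, "y": 0, "z": 0, "roll": 0}, {"hand": -1, "x": 0, "y": 0, "z": 0, "roll": 0}, {"hand": -1, "x": 0, "y": 0, "z": 0, "roll": 0}, {"hand": -1, "x": 0, "y": 0, "z": 0, "roll": 0}, {"hand": -1, "x": 0, "y": 0, "z": 0.015, "roll": 0}, {"hand": -1, "x": 0, "y": 0, "z": 0.03, "roll": 0}, {"hand": -1, "x": 0, "y": 0, "z": 0.046, "roll": 0}, {"hand": -1, "x": 0, "y": 0, "z": 0.046, "roll": 0}]}}

```text
time: 5.35
tool_pos: [0.6358, -0.27, -0.0137]
tcp_rot: [-2.147, -2.287, 0.002]
wrist_force: [0.2, 0.0, -0.3]
width: 0.999
grip_force: 0.0
```

>>> {"method": "servo_tool", "body": {"targets": [{"hand": 1, "x": 0, "y": 0, "z": 0, "roll": 0}, {"hand": 1, "x": 0, "y": 0, "z": 0, "roll": 0}, {"hand": 1, "x": 0, "y": 0, "z": 0, "roll": 0}, {"hand": 1, "x": 0, "y": 0, "z": 0, "roll": 0}, {"hand": 1, "x": 0, "y": 0, "z": 0, "roll": 0}, {"hand": 1, "x": 0, "y": 0, "z": 0, "roll": 0}, {"hand": 1, "x": 0, "y": 0, "z": 0, "roll": 0}, {"hand": 1, "x": 0, "y": 0, "z": 0, "roll": 0}], "grip_force": 50}}

```text
time: 6.02
tool_pos: [0.6382, -0.2711, -0.01]
tcp_rot: [2.15, 2.29, 0.0]
wrist_force: [-0.4, 0.7, 2.5]
width: 0.195
grip_force: 52.3
```

```bash
python3 b.py|tail -3
```

```text
[ 0.63817588 -0.27106974 -0.01001674] 0.19540966288612002 52.328277826309204 [-0.38821811  0.70563051  2.5033901 ]
t 6.0167 q6 -0.5006274046206421 shift [ 6.561e-01 -4.250e-02 -3.000e-04] roll 0.0317
t 6.0167 q6 -0.5006274046206421 shift [ 6.501e-01  1.720e-02 -2.000e-04] roll 0.0317
```

>>> {"method": "servo_tool", "body": {"targets": [{"hand": 1, "x": 0.02, "y": 0, "z": 0, "roll": 0.001}, {"hand": 1, "x": 0.05, "y": 0, "z": 0, "roll": 0.003}, {"hand": 1, "x": 0.09, "y": -0.002, "z": 0, "roll": 0.006}, {"hand": 1, "x": 0.13, "y": -0.004, "z": 0, "roll": 0.01}, {"hand": 1, "x": 0.17, "y": -0.006, "z": 0, "roll": 0.014}, {"hand": 1, "x": 0.21, "y": -0.008, "z": 0, "roll": 0.018}, {"hand": 1, "x": 0.25, "y": -0.01, "z": 0, "roll": 0.022}, {"hand": 1, "x": 0.29, "y": -0.012, "z": 0, "roll": 0.026}, {"hand": 1, "x": 0.32, "y": -0.013, "z": 0, "roll": 0.03}, {"hand": 1, "x": 0.34, "y": -0.014, "z": 0, "roll": 0.032}]}}

```text
time: 6.85
tool_pos: [0.6206, -0.1012, -0.01]
tcp_rot: [2.26, 2.179, -0.0]
wrist_force: [1.0, -5.9, 2.8]
width: 0.196
grip_force: 52.3
```

```bash
python3 b.py|tail -3
python3 - <<'E'
from workcell import read_camera
import cv2
cv2.imwrite("pics/t4.png",cv2.convertScaleAbs(cv2.resize(read_camera("top")[70:290,110:430,::-1],None,fx=2.5,fy=2.5,interpolation=cv2.INTER_CUBIC),alpha=1.7))
E
```

```text
[ 0.62056007 -0.10123052 -0.00999311] 0.19634897483312821 52.325479388237 [ 1.04675747 -5.86300549  2.77906822]
t 6.85 q6 -0.16283780764658712 shift [ 0.3105 -0.0599 -0.0005] roll -0.0
t 6.85 q6 -0.16283780764658712 shift [ 3.105e-01  1.000e-04 -5.000e-04] roll -0.0
```

View pics/t4.png

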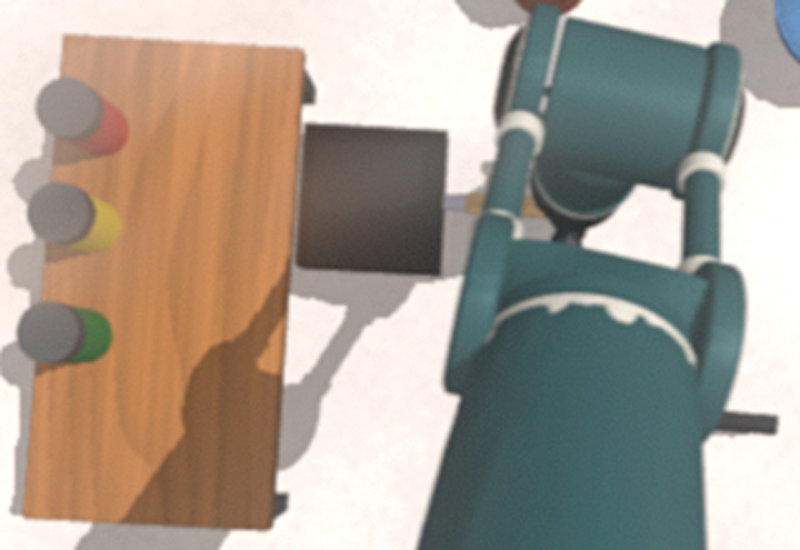

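The pan is square to the shelf with its rim just in front of the board's edge. Its corners in this crop are (304,124), (447,131), (441,275) and (297,266), and the wrist is well clear of the jars. I'll measure again from these corners.

```bash
cat > e.py <<'E'
from a import *
pan,e=fit("top",[[b,-b,z],[-b,-b,z],[-b,b,z],[b,b,z]],up([(304,124),(447,131),(441,275),(297,266)],[110,70],2.5),[.6,.05,1.57])
print(e.tolist());print("pan in shelf",T@(pan[:2]-sh[:2]),"dyaw",pan[2]-sh[2])
E
python3 e.py|tail -2
```

```text
[[0.2, 0.1], [0.3, 0.1], [-0.1, -0.6], [-0.3, 0.3]]
pan in shelf [-0.1556603  -0.08808172] dyaw 0.006041956393296077
```

>>> {"method": "servo_tool", "body": {"targets": [{"hand": 1, "x": 0.02, "y": -0.002, "z": 0, "roll": 0}, {"hand": 1, "x": 0.05, "y": -0.006, "z": 0, "roll": 0}, {"hand": 1, "x": 0.09, "y": -0.01, "z": 0, "roll": 0}, {"hand": 1, "x": 0.13, "y": -0.015, "z": 0, "roll": 0}, {"hand": 1, "x": 0.17, "y": -0.02, "z": 0, "roll": 0}, {"hand": 1, "x": 0.21, "y": -0.025, "z": 0, "roll": 0}, {"hand": 1, "x": 0.25, "y": -0.03, "z": 0, "roll": 0}, {"hand": 1, "x": 0.28, "y": -0.035, "z": 0, "roll": 0}, {"hand": 1, "x": 0.3, "y": -0.04, "z": 0, "roll": 0}, {"hand": 1, "x": 0.31, "y": -0.04, "z": 0, "roll": 0}]}}

```text
time: 7.73
tool_pos: [0.6062, 0.0542, -0.0102]
tcp_rot: [2.261, 2.18, -0.0]
wrist_force: [0.3, -6.8, 4.3]
width: 0.196
grip_force: 52.7
```

>>> {"method": "servo_tool", "body": {"targets": [{"hand": 1, "x": 0, "y": 0, "z": 0, "roll": 0}, {"hand": 1, "x": 0, "y": 0, "z": 0, "roll": 0}, {"hand": 1, "x": 0, "y": 0, "z": 0, "roll": 0}]}}

```text
time: 7.98
tool_pos: [0.6062, 0.0548, -0.0106]
tcp_rot: [-2.263, -2.178, -0.002]
wrist_force: [0.5, 3.7, 1.8]
width: 0.197
grip_force: 52.4
```

```bash
python3 b.py|tail -3
python3 - <<'E'
from workcell import read_camera
import cv2,numpy as np
w=read_camera("wrist")[...,::-1];s=read_camera("side")[...,::-1]
cv2.imwrite("pics/ws5.png",cv2.convertScaleAbs(cv2.resize(np.vstack([w,s]),(480,600)),alpha=1.6))
E
```

```text
[ 0.60623464  0.05475146 -0.0106264 ] 0.19697956489815502 52.389843463897705 [0.48909662 3.70361132 1.82558955]
t 7.9833 q6 0.08479805134378353 shift [-0.0003 -0.0198 -0.    ] roll -0.0005
t 7.9833 q6 0.08479805134378353 shift [-0.0002  0.0402  0.    ] roll -0.0005
```

View pics/ws5.png

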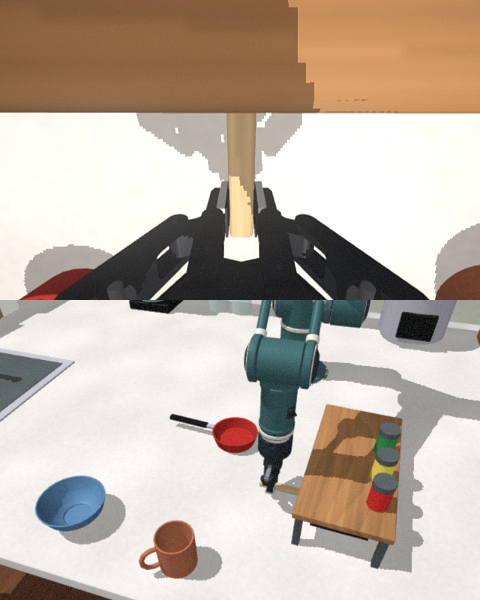

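The pan is under the board, the handle sticks straight out of the front, and the red pan is undisturbed. I'll release and go straight up.

>>> {"method": "servo_tool", "body": {"targets": [{"hand": -1, "x": 0, "y": 0, "z": 0, "roll": 0}, {"hand": -1, "x": 0, "y": 0, "z": 0, "roll": 0}, {"hand": -1, "x": 0, "y": 0, "z": 0, "roll": 0}, {"hand": -1, "x": 0, "y": 0, "z": 0, "roll": 0}, {"hand": -1, "x": 0, "y": 0, "z": 0, "roll": 0}, {"hand": -1, "x": 0, "y": 0, "z": 0, "roll": 0}, {"hand": -1, "x": 0, "y": 0, "z": 0, "roll": 0}, {"hand": -1, "x": 0, "y": 0, "z": 0, "roll": 0}]}}

```text
time: 8.75
tool_pos: [0.606, 0.0539, -0.0107]
tcp_rot: [2.263, 2.179, -0.0]
wrist_force: [-0.2, -1.0, -0.2]
width: 0.998
grip_force: 0.0
```

>>> {"method": "servo_tool", "body": {"targets": [{"hand": -1, "x": 0, "y": 0, "z": -0.03, "roll": 0}, {"hand": -1, "x": 0, "y": 0, "z": -0.07, "roll": 0}, {"hand": -1, "x": 0, "y": 0, "z": -0.12, "roll": 0}, {"hand": -1, "x": -0.03, "y": 0, "z": -0.17, "roll": 0}, {"hand": -1, "x": -0.07, "y": 0, "z": -0.22, "roll": 0}, {"hand": -1, "x": -0.12, "y": 0, "z": -0.27, "roll": 0}, {"hand": -1, "x": -0.16, "y": 0, "z": -0.3, "roll": 0}, {"hand": -1, "x": -0.16, "y": 0, "z": -0.3, "roll": 0}, {"hand": -1, "x": -0.16, "y": 0, "z": -0.3, "roll": 0}, {"hand": -1, "x": -0.16, "y": 0, "z": -0.3, "roll": 0}]}}

```text
time: 9.58
tool_pos: [0.6023, -0.0256, 0.1386]
tcp_rot: [-2.262, -2.178, 0.001]
wrist_force: [-0.3, -0.1, -0.1]
width: 1.001
grip_force: 0.0
```

Run:
```python
from workcell import read_camera
import cv2,numpy as np
w=read_camera("wrist")[...,::-1]
cv2.imwrite("pics/w6.png",cv2.convertScaleAbs(w,alpha=1.6))
```

```text
(no output)
```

View pics/w6.png

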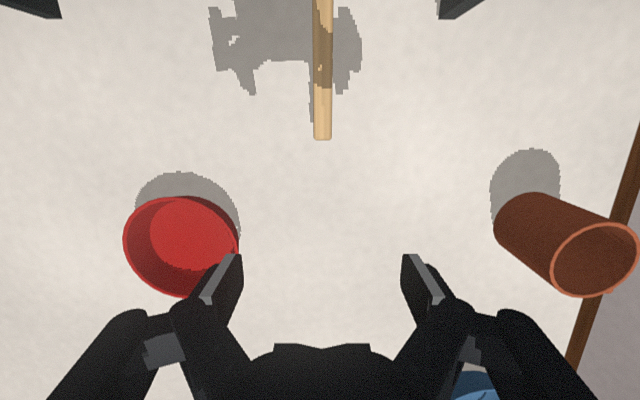

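The handle is free. Its end is at (323,139), straight out of the front, and the red pan is in place. I'll check the depth from the handle end with the z offset, then hand in if it's good.

```bash
cat > f.py <<'E'
from a import *
for k in (0,.024):
    p=wray((323,139),.036-k); print(k,"handle end in shelf",T@(p-sh[:2]))
x=(T@(p-sh[:2]))[0]+.205; print("pan x",x)
if abs(x)<.02:
    from workcell import ticket; print(ticket.finish_job())
E
python3 f.py|tail -4
```

```text
0.024 handle end in shelf [-0.20487759 -0.06927543]
pan x 0.00012240759274079194
the job is handed in; nothing more can be done
None
```

The square pan is under the shelf and I've handed the job in: by my last measurement its centre is within about 1 mm of the board's centre line and 69 mm from mid-length. The handle points straight out of the front, the gripper is clear, and the red pan showed no sign of having moved. The first grip closed on top of the handle because the reported height read about 24 mm low, so I went lower and re-gripped.

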